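# Clamp a stack of booklets in the bundling press with its ratchet wrench

## Task

One of the three paint bottles is standing in the way of the press's ratchet wrench: first stand it upright in the free half of the open cardboard tray, beside the can. Then grip the wrench handle so that you pinch its two side buttons together, which frees it from its parking catch, and swing it back and forth until the sprung pad below the platen is firmly down on the stack of booklets, its springs visibly squeezed but not squeezed flat. Leave the other bottles, the carton, the can and the stack where they are.

Things in the scene. Friction and masses are not known exactly. Their poses are not given: they have to be found in the camera images.
- press: grey steel bundling press fixed to the table. Origin: on the table, straight below the vertical spindle; z up. Base 150 x 230 x 12 mm; uprights at y = -95 and +95 mm carry a crosshead, top at 140 mm. The wrench sits on it and sweeps the space on the -x side, from 0.63 rad off the -x axis towards -y (parked) to 0.62 rad towards +y. Only the spindle's hexagon (174 mm) is taller than 170 mm.
- keeper (a point): axis of the grey keeper post, 34 mm wide, 20 mm deep, 168 mm tall, 214 mm from the spindle just beyond the end of the parked handle. Its cheek (6 mm thick) reaches in to 189 mm from the spindle and stops the catch bolts. This point lies 154 mm above the table.
- stop_pin (a point): top of the fixed stop pin, 12 mm thick, 166 mm tall, that stands 179 mm from the spindle just past the far end of the wrench's sweep
- spindle (a point): on the spindle's axis (vertical), 154 mm above the table, at the mid height of the wrench; the wrench turns about this axis
- wrench_grip (a point): centre of the wrench's grip, midway between its two buttons, 150 mm from the spindle axis, 154 mm above the table; x axis along the handle towards the spindle, z up. The level handle (18 mm wide, 14 tall) ends 183 mm from the spindle. Here it has a black sleeve 50 mm long, 20 wide, 17 tall, with a grey spring button (24 long, 14 tall) on each side: 34 mm wide over them, 22 with both pressed in.
- wrench (a joint): angle of the wrench, rad: 0 parked, growing clockwise from above, stop at 1.25. While parked it is blocked unless both buttons are pressed in 4 mm; beyond 0.15 it swings without them (and then returns only to about 0.12). Clockwise it drives the spindle nut (0.8 N m, 6 N at the grip); back it slips over a 24-tooth ratchet, up to 0.3 rad being lost as each stroke begins. It stays where left.
- button_left (a joint): press-in travel, m, of the spring button on the grip's clockwise, leading side (the point wrench_grip's +y direction): 0 out, 0.006 fully in; its spring takes 2.7 N at first, 8 N fully in
- button_right (a joint): press-in travel, m, of the spring button on the grip's trailing side (the point wrench_grip's -y direction): 0 out, 0.006 fully in; its spring takes 2.7 N at first, 8 N fully in
- pad (a joint): squeeze of the pad's springs, m: 0 while the pad hangs free below the platen, 0.018 squeezed flat; 1.5 N per mm. The stack is firmly clamped, and not crushed, between 0.002 and 0.014. A turn of the nut lowers the platen 24 mm (3.8 mm per rad), so a full stroke of the wrench lowers it 3 to 5 mm; it does not run back.
- pad_face (a point): centre of the pad's flat underside (black rubber, 85 x 120 mm, 6 mm thick), on the spindle axis. It starts 5 to 11 mm above the stack.
- stack: stack of five booklets lying on the press's base plate under the pad, 105 x 148 x 50 mm, top 62 mm above the table; loose. Origin: centre of its underside.
- bottle_a: a plain white paint bottle with a grey cap, identical to the other two: body 56 mm across and 150 mm tall, a tapering shoulder, then a cap 28 mm across between heights 185 and 215 mm above the foot; about 0.25 kg. Origin: centre of the foot, z up. Any of the three may be the one in the wrench's way.
- bottle_b: a plain white paint bottle with a grey cap, identical to the other two: body 56 mm across and 150 mm tall, a tapering shoulder, then a cap 28 mm across between heights 185 and 215 mm above the foot; about 0.25 kg. Origin: centre of the foot, z up. Any of the three may be the one in the wrench's way.
- bottle_c: a plain white paint bottle with a grey cap, identical to the other two: body 56 mm across and 150 mm tall, a tapering shoulder, then a cap 28 mm across between heights 185 and 215 mm above the foot; about 0.25 kg. Origin: centre of the foot, z up. Any of the three may be the one in the wrench's way.
- tray: open cardboard tray fixed to the table left or right of the press, 190 (x) x 110 (y) mm outside, walls 5 mm thick and 45 mm high, floor 5 mm. Origin: centre of its underside. The can stands in its -x half; the +x half (centre 45 mm from the origin) is free.
- can: closed can 60 mm across and 70 mm tall standing in the tray. Origin: centre of its underside. Leave it.
- carton: closed cardboard carton 110 x 90 x 70 mm on the table, on the side of the press away from the tray. Origin: centre of its underside. Leave it.

How it is judged:
By the outcome, as a careful person would: the job done as asked, in the order asked, and still so for the second after the job is handed in, with the robot touching nothing.
It also fails if it takes over 72 s, if anything falls off the work surface, if the arm or the gripper's body presses on something with over 40 N, if the wrist force passes 120 N, or if a joint passes its speed limit or range.

## Robot

A 6-joint arm with a two-finger parallel gripper is mounted at the origin on the work surface. World frame = base frame: x ahead of the robot, y to its left, z up, the work surface at z = 0. Lengths are in m, angles in degrees, forces in N, time in s.
With the tool pointing down it reaches from about 0.4 to 0.825 m from the base axis. Payload 7 kg.
Tool frame: the origin (TCP) lies at the very end of the fingers, on their centre line; the grasp point (between the pads) lies 19 mm behind it (ctrl.hold_point_z is the distance from the TCP to the grasp point, in m); z points along the fingers, y is the line along which they close (so a half turn about z gives the same grasp; the last joint's range is limited). The gripper opens to 88 mm and grips with 3 to 60 N. Pads are 19 mm wide; open, the fingers measure 130 mm over their backs; the gripper's body (78 mm by 193 mm) begins 47 mm behind the grasp point.
Start: joints at [-47.607, 20.546, 0.682, 0, -70.136, -16.507], TCP at [0.295, -0.607, 0.227] pointing down, gripper open.
Joint ranges: [-176.03, 176.03], [-82.01, 121.73], [-58.28, 71.71], [-173.87, 95.51], [-174.79, -0.11], [-173.66, 173.66]. Speed limits (degrees/s): [136.94, 136.94, 172.46, 180, 180, 180].

## Interface

Orientations are given as [roll, pitch, yaw] about the fixed x, y, z axes, in that order (R = Rz(yaw) Ry(pitch) Rx(roll)).
In Python, from plant import sensors, viewer, workorder, ctrl gives the robot as it stands.
- The arm moves only by the shell command python3 -m pendant 'ROWS'. ROWS is JSON, a list of rows, each a list of 3 entries, a list of its own where there are three numbers: the opening, from -1 (shut) to 1 (fully open), so that 0 is half open, then the shift along the tool's x, y, z in m, then the turn, a rotation vector about the tool's x, y, z in degrees. A call has 1 to 10 rows; each row is the pose to reach, as a shift and turn from the pose commanded when the call began, along the tool's axes at that moment; what a row does not reach only later rows make up. A row lasts 1/12 s, in which the tool goes at most 41.7 mm and 7.16 degrees, less where a joint would pass 70% of its speed; a pose out of reach is approached as far as the arm can. A call with a gripper value outside its range is refused whole. The fingers move at their own pace and stop on an object; the grip force is fixed at half the most. Time passes only in rows, so rows that repeat a pose let the fingers close. It gives the time, the measured TCP pose, the force, the opening and the grip force at its end, in the units of the state.
- sensors.get_obs(): the state, without advancing time (a new reading comes with each control period).
- viewer.snapshot(name): name is "side" or "top"; returns the picture (400x640x3 uint8, red, green, blue); there is no depth.
- viewer.camera_params(name): a dict with "fx", "fy", "cx", "cy" (pixels), "extrinsics" (4x4, takes a point from world to camera coordinates). Camera axes: x right, y up, looking along -z (the intrinsics and any distortion apply to the point x, -y, -z); pixel columns grow to the right and rows downward; lengths in m; the calibration is good to about 2 mm. A picture is of the moment at which its call begins. camera_params takes no time and is no camera call.
- workorder.close_job(): hands the job in; it is judged then, once.
The state is a dict: "clock": time; "joint_pos": joint angles; "qvel": joint speeds; "tau": joint torques, N m; "tool_pos": TCP position; "orientation": TCP orientation; "force": force on the tool from outside, world axes, zero at the start; "moment": the same for the moment, N m; "opening": finger opening in m; "gripper_force": force on a finger pad.
Only numpy, scipy, OpenCV 4.12 (cv2) and the standard library are available. Lean on these libraries where they do the work, as an engineer would, in place of code of your own. Each camera call takes 0.05 s, during which the arm holds its last target. There are 200 camera calls.

## Working session

There is one attempt and no reset: what is moved stays moved. The work goes in short steps, Python scripts to look and compute and a shell command to move; the robot and the scene stay as the last step left them, time stands still between calls to the robot, and variables do not carry over. Pictures are saved under pics/ and viewed, at most 11 in all, crops included, and the job is handed in when it is done.

```bash
ls; mkdir -p pics
python3 - <<'E'
from plant import sensors, viewer, ctrl
import cv2
print(sensors.get_obs()); print(ctrl.hold_point_z)
for n in("side","top"):
    print(n,viewer.camera_params(n)); cv2.imwrite(f"pics/{n}0.png",viewer.snapshot(n)[:,:,::-1])
E
```

```text
pics
{'clock': 0.0, 'joint_pos': array([-4.76084628e+01,  2.05915640e+01,  6.34251353e-01, -1.99979725e-02,
       -7.01387262e+01, -1.65068408e+01]), 'qvel': array([ 0.07135467,  0.07822525, -0.02351547, -0.05325125,  0.03706394,
        0.02604733]), 'tau': array([ 3.30801277e-04, -5.82726073e+01,  2.93056262e+01,  6.99755609e+00,
        6.77667311e-03, -1.99087417e-04]), 'tool_pos': array([ 0.29442956, -0.60684123,  0.22562528]), 'orientation': array([ 1.79902577e+02, -9.26549530e-03, -1.54122106e+02]), 'force': array([0.59717153, 0.43761481, 0.30996681]), 'moment': array([-0.01021204,  0.00968499,  0.01146985]), 'gripper_force': 0.0, 'opening': 0.08753105036175382}
0.0188
side {'fx': 421.93272677920424, 'fy': 421.93272677920424, 'cx': 321.51964132938855, 'cy': 199.54907110442312, 'extrinsics': array([[-0.99840228, -0.05479126, -0.01381292,  0.58849886],
       [ 0.03240569, -0.75546546,  0.65438659, -0.10741037],
       [-0.04628985,  0.65289345,  0.75603399, -1.2581152 ],
       [ 0.        ,  0.        ,  0.        ,  1.        ]])}
top {'fx': 475.6110828530033, 'fy': 475.6110828530033, 'cx': 324.3296388596225, 'cy': 200.60901776156103, 'extrinsics': array([[ 0.082615  , -0.99656689, -0.00540364, -0.02543692],
       [ 0.97485485,  0.07968668,  0.20810586, -0.62703974],
       [-0.20696081, -0.02246043,  0.97809138, -1.20606017],
       [ 0.        ,  0.        ,  0.        ,  1.        ]])}
```

View pics/side0.png

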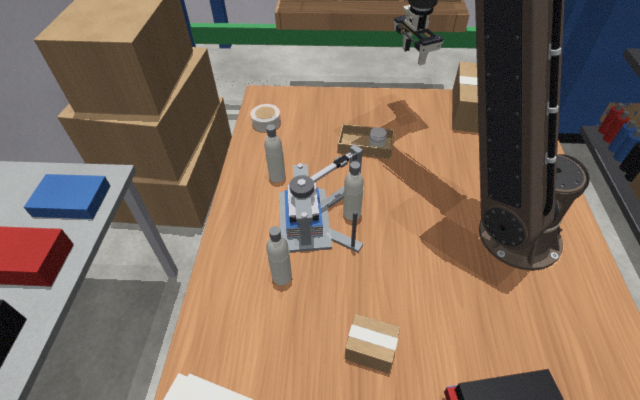

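View pics/top0.png

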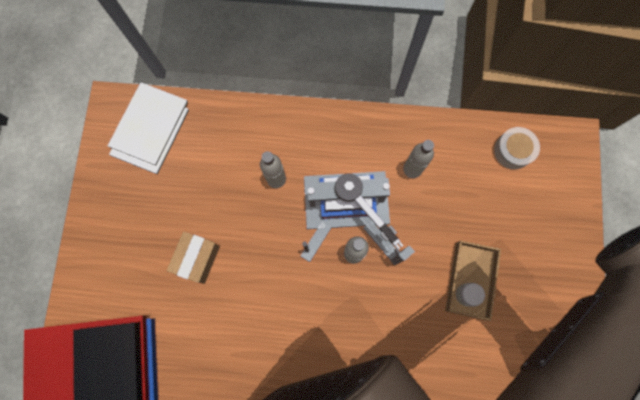

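The side view shows the press around (303,205), the blocking bottle at (353,195), the tray at (365,140) and the carton at (372,343). In the top view the blocking bottle is at (355,248), the spindle at (348,186) and the tray at (473,280). I'll enlarge both.

Run:
```python
import cv2
a=cv2.imread("pics/top0.png")[150:330,290:510]; cv2.imwrite("pics/topc.png",cv2.resize(a,None,fx=3.3333,fy=3.3333,interpolation=2)[:600,:800])
a=cv2.imread("pics/side0.png")[115:265,250:410]; cv2.imwrite("pics/sidec.png",cv2.resize(a,None,fx=4,fy=4,interpolation=2))
```

```text
(no output)
```

View pics/topc.png

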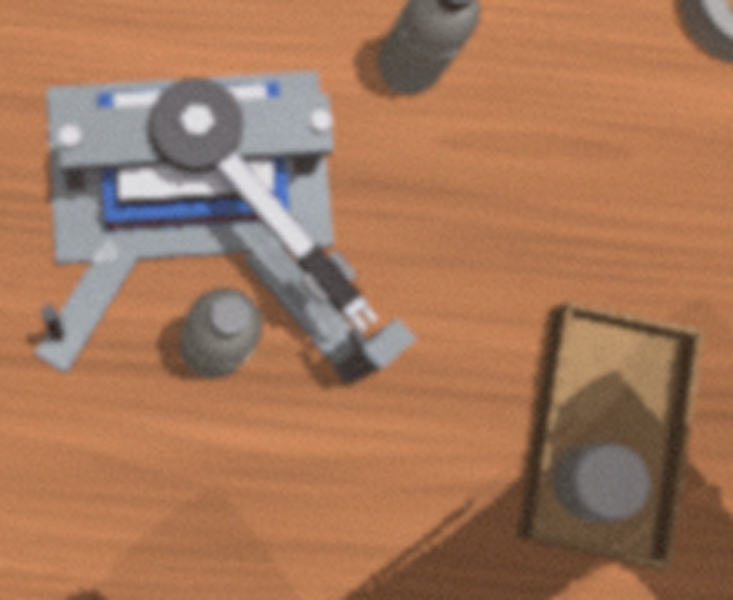

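View pics/sidec.png

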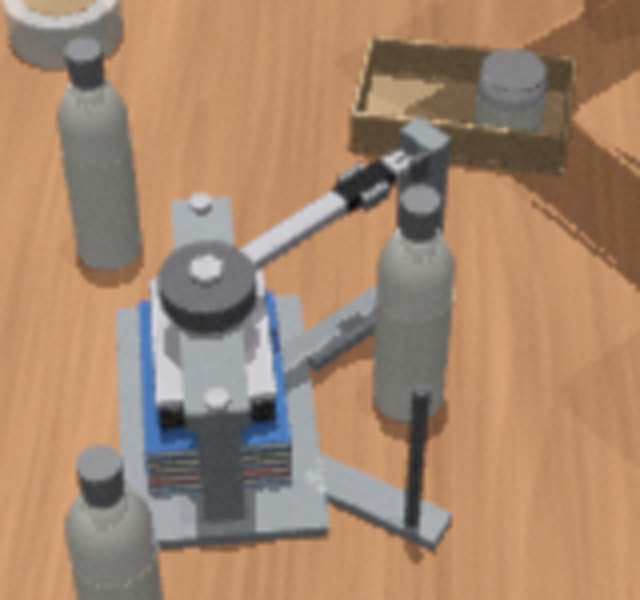

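Crops: hexagon at top (198,119) and side (207,267); blocking bottle's cap at top (231,312) and side (420,195); keeper top at (389,344) and (424,135); pin top at (46,313) and (421,390); sleeve at about (333,284) and (363,185). Tray rim corners in the top crop are (567,305), (697,330), (660,560) and (524,537).

```bash
cat > h.py <<'E'
import numpy as np
from plant import sensors, viewer
def ray(n,uv):
    c=viewer.camera_params(n);E=c["extrinsics"];R,t=E[:3,:3],E[:3,3]
    d=R.T@np.array([(uv[0]-c["cx"])/c["fx"],-(uv[1]-c["cy"])/c["fy"],-1.]); return -R.T@t,d
def atz(n,uv,z):
    o,d=ray(n,uv); return o+d*(z-o[2])/d[2]
def proj(n,p):
    c=viewer.camera_params(n);E=c["extrinsics"];q=E[:3,:3]@p+E[:3,3]
    return np.array([c["cx"]+c["fx"]*q[0]/-q[2], c["cy"]-c["fy"]*q[1]/-q[2]])
T=lambda u,v:(u/3.3333+290-.35,v/3.3333+150-.35)
S=lambda u,v:(u/4+250-.375,v/4+115-.375)
def tool(p):  # world delta -> tool shift from current pose
    from scipy.spatial.transform import Rotation as R
    o=sensors.get_obs(); r=R.from_euler('xyz',o["orientation"],degrees=True)
    return r.inv().apply(np.array(p)-o["tool_pos"])
E
python3 - <<'E'
from h import *
np.set_printoptions(precision=4,suppress=True)
P=dict(spindle=((198,119),(207,267),.174),cap=((231,312),(420,195),.215),keeper=((389,344),(424,135),.168),pin=((46,313),(421,390),.166),sleeve=((333,284),(363,185),.162))
X={}
for k,(t,s,z) in P.items():
    a,b=atz("top",T(*t),z),atz("side",S(*s),z); X[k]=(a+b)/2; print(k,a,b)
for k in("keeper","pin","sleeve","cap"):
    d=X[k]-X["spindle"]; print(k,np.hypot(*d[:2]),np.degrees(np.arctan2(d[1],d[0])))
c=[atz("top",T(*q),.045)[:2] for q in((567,305),(697,330),(660,560),(524,537))]
c2=[atz("side",S(*q),.045)[:2] for q in((372,40),(576,62),(564,172),(352,150))]
print(np.array(c),np.mean(c,0),np.array(c2),np.mean(c2,0))
print("othercaps",atz("side",S(85,48),.215),atz("side",S(98,455),.215))
print("can",atz("top",T(612,482),.07),atz("side",S(513,65),.07))
print("carton top",atz("side",(374,335),.07))
E
```

```text
spindle [ 0.6473 -0.0338  0.174 ] [ 0.645  -0.0309  0.174 ]
cap [ 0.5017 -0.0653  0.215 ] [ 0.4988 -0.0664  0.215 ]
keeper [ 0.4939 -0.1827  0.168 ] [ 0.4941 -0.1795  0.168 ]
pin [0.4961 0.0653 0.166 ] [0.4954 0.0667 0.166 ]
sleeve [ 0.5348 -0.141   0.162 ] [ 0.5386 -0.1298  0.162 ]
keeper 0.21285984670256042 -135.64289668310946
pin 0.17966168442380082 146.81755054581944
sleeve 0.15035122534623016 -136.70591493197637
cap 0.14972669046193537 -167.0557866367464
[[ 0.5507 -0.3425]
 [ 0.5391 -0.4461]
 [ 0.3582 -0.4188]
 [ 0.3668 -0.3135]] [ 0.4537 -0.3802] [[ 0.536  -0.4415]
 [ 0.3527 -0.4176]
 [ 0.3709 -0.2741]
 [ 0.5498 -0.2941]] [ 0.4524 -0.3568]
othercaps [ 0.7509 -0.2143  0.215 ] [0.692  0.1659 0.215 ]
can [ 0.4134 -0.3733  0.07  ] [ 0.4123 -0.3812  0.07  ]
carton top [0.4453 0.3589 0.07  ]
```

Checks out: keeper at 213 mm (214 given), pin at 180 mm (179), grip at 150 mm. Handle direction is about -135.6°, the blocking bottle is at (0.500,-0.066), and the free tray half is centred at about (0.498,-0.387).

```bash
python3 -c "
from h import *
print(tool([.5,-.066,.26]).round(4))"
```

```text
[-0.421   0.397  -0.0338]
```

```bash
R='[1,[-0.421,0.397,-0.034],[0,0,-18.4]]'; python3 -m pendant '[[1,[-0.03,0.028,-0.034],[0,0,0]],[1,[-0.421,0.397,-0.034],[0,0,-18.4]],[1,[-0.421,0.397,-0.034],[0,0,-18.4]],[1,[-0.421,0.397,-0.034],[0,0,-18.4]],[1,[-0.421,0.397,-0.034],[0,0,-18.4]],[1,[-0.421,0.397,-0.034],[0,0,-18.4]],[1,[-0.421,0.397,-0.034],[0,0,-18.4]],[1,[-0.421,0.397,-0.034],[0,0,-18.4]],[1,[-0.421,0.397,-0.034],[0,0,-18.4]],[1,[-0.421,0.397,-0.034],[0,0,-18.4]]]'; python3 -c "
from h import *
print(tool([.5,-.066,.26]).round(4))"
```

```text
clock: 0.93
tool_pos: [0.4392, -0.2247, 0.2582]
orientation: [180.0, 0.0, -135.7]
force: [1.2, 0.2, -0.3]
opening: 0.0877
gripper_force: 0.0
[-0.1543  0.0712 -0.0017]
```

```bash
python3 -m pendant '[[1,[-0.154,0.071,-0.002],[0,0,0]],[1,[-0.154,0.071,-0.002],[0,0,0]],[1,[-0.154,0.071,-0.002],[0,0,0]],[1,[-0.154,0.071,-0.002],[0,0,0]],[1,[-0.154,0.071,-0.002],[0,0,0]],[1,[-0.154,0.071,-0.002],[0,0,0]],[1,[-0.154,0.071,-0.002],[0,0,0]]]'; python3 -c "
from h import *;import cv2
print(sensors.get_obs()['joint_pos'].round(1),tool([.5,-.066,.186]).round(4))
a=viewer.snapshot('side')[:,:,::-1][85:265,250:450];b=viewer.snapshot('top')[:,:,::-1][150:330,290:490]
cv2.imwrite('pics/p1.png',cv2.resize(cv2.hconcat([a,b]),(800,360),interpolation=2))"
```

```text
clock: 1.52
tool_pos: [0.4996, -0.0681, 0.2598]
orientation: [180.0, -0.0, -135.6]
force: [-0.6, -0.1, -0.2]
opening: 0.0873
gripper_force: 0.0
[ 14.6   3.1 -17.3  -0.  -69.7 -60.2] [-0.0018  0.0012  0.0738]
```

View pics/p1.png

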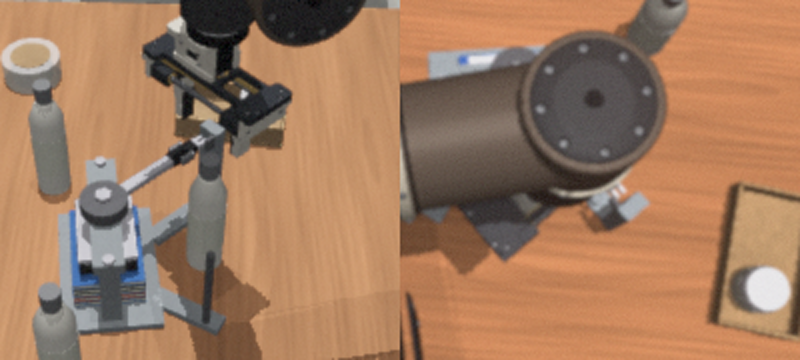

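The side picture shows the open gripper right above the blocking bottle (cap at crop (210,168)). Descending and gripping the cap.

```bash
python3 -m pendant '[[1,[-0.001,0.001,0.02],[0,0,0]],[1,[-0.001,0.001,0.04],[0,0,0]],[1,[-0.001,0.001,0.06],[0,0,0]],[1,[-0.001,0.001,0.073],[0,0,0]],[1,[-0.001,0.001,0.073],[0,0,0]],[-1,[-0.001,0.001,0.073],[0,0,0]],[-1,[-0.001,0.001,0.073],[0,0,0]],[-1,[-0.001,0.001,0.073],[0,0,0]],[-1,[-0.001,0.001,0.073],[0,0,0]],[-1,[-0.001,0.001,0.073],[0,0,0]]]'; python3 -m pendant '[[-1,[0,0,0],[0,0,0]],[-1,[0,0,0],[0,0,0]],[-1,[0,0,0],[0,0,0]],[-1,[0,0,0],[0,0,0]]]'
```

```text
clock: 2.45
tool_pos: [0.5003, -0.067, 0.188]
orientation: [-180.0, 0.1, -135.7]
force: [-0.7, 0.3, 0.0]
opening: 0.0594
gripper_force: 0.0
clock: 2.78
tool_pos: [0.4999, -0.0669, 0.1873]
orientation: [-180.0, 0.0, -135.7]
force: [0.5, -0.6, 0.7]
opening: 0.0333
gripper_force: 0.3
```

```bash
python3 -m pendant '[[-1,[0,0,0],[0,0,0]],[-1,[0,0,0],[0,0,0]],[-1,[0,0,0],[0,0,0]],[-1,[0,0,0],[0,0,0]],[-1,[0,0,0],[0,0,0]],[-1,[0,0,-0.01],[0,0,0]],[-1,[0,0,-0.02],[0,0,0]],[-1,[0,0,-0.02],[0,0,0]]]'
```

```text
clock: 3.45
tool_pos: [0.5013, -0.0671, 0.2097]
orientation: [-179.9, 0.1, -135.7]
force: [1.1, 0.0, -1.8]
opening: 0.0275
gripper_force: 30.0
```

```bash
python3 -m pendant '[[-1,[0,0,-0.02],[0,0,0]],[-1,[0,0,-0.05],[0,0,0]],[-1,[0,0,-0.08],[0,0,0]],[-1,[0,0,-0.11],[0,0,0]],[-1,[0,0,-0.14],[0,0,0]],[-1,[0,0,-0.165],[0,0,0]],[-1,[0,0,-0.18],[0,0,0]],[-1,[0,0,-0.18],[0,0,0]],[-1,[0,0,-0.18],[0,0,0]]]';python3 -c "
from h import *
print(tool([.498,-.387,.4]).round(4))"
```

```text
clock: 4.2
tool_pos: [0.5, -0.0668, 0.3874]
orientation: [-180.0, 0.1, -135.7]
force: [-0.4, -0.4, -3.2]
opening: 0.0272
gripper_force: 30.0
[ 0.225  -0.2278 -0.0128]
```

```bash
python3 -m pendant '[[-1,[0.01,-0.01,0],[0,0,0]],[-1,[0.035,-0.035,0],[0,0,0]],[-1,[0.06,-0.06,0],[0,0,0]],[-1,[0.085,-0.086,0],[0,0,0]],[-1,[0.11,-0.111,0],[0,0,0]],[-1,[0.135,-0.137,0],[0,0,0]],[-1,[0.16,-0.162,0],[0,0,0]],[-1,[0.185,-0.187,0],[0,0,0]],[-1,[0.21,-0.213,0],[0,0,0]],[-1,[0.225,-0.228,0],[0,0,0]]]';python3 -m pendant '[[-1,[0,0,0],[0,0,0]],[-1,[0,0,0.02],[0,0,0]],[-1,[0,0,0.05],[0,0,0]],[-1,[0,0,0.08],[0,0,0]],[-1,[0,0,0.1],[0,0,0]],[-1,[0,0,0.11],[0,0,0]],[-1,[0,0,0.11],[0,0,0]],[-1,[0,0,0.11],[0,0,0]]]'; python3 -c "
from h import *;import cv2
a=viewer.snapshot('side')[:,:,::-1][45:225,280:480];b=viewer.snapshot('top')[:,:,::-1][180:360,390:590]
cv2.imwrite('pics/p2.png',cv2.resize(cv2.hconcat([a,b]),(800,360),interpolation=2))
p=sensors.get_obs()['tool_pos'];p[2]-=.187;print(p,proj('side',p),proj('top',p))"
```

```text
clock: 5.03
tool_pos: [0.4971, -0.3901, 0.3842]
orientation: [179.8, -0.1, -135.8]
force: [0.9, 0.8, -1.9]
opening: 0.0271
gripper_force: 30.0
clock: 5.7
tool_pos: [0.498, -0.3873, 0.277]
orientation: [180.0, -0.1, -135.7]
force: [-0.2, -0.1, -2.0]
opening: 0.0275
gripper_force: 30.0
[ 0.49877081 -0.38769795  0.09180702] [353.34614608 124.16662213] [482.09897439 260.55202614]
```

View pics/p2.png

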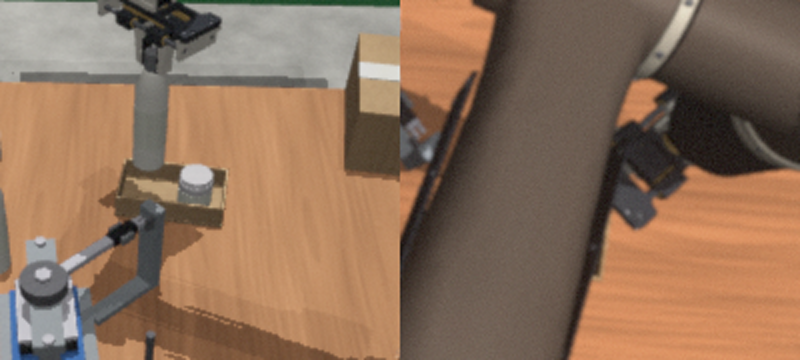

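Bottle hangs upright, foot over the tray's free half (side crop (147,165), tray rim (122–228,160–225)). Lowering.

```bash
python3 -m pendant '[[-1,[0,0,0.02],[0,0,0]],[-1,[0,0,0.045],[0,0,0]],[-1,[0,0,0.06],[0,0,0]],[-1,[0,0,0.07],[0,0,0]],[-1,[0,0,0.076],[0,0,0]],[-1,[0,0,0.08],[0,0,0]],[-1,[0,0,0.08],[0,0,0]],[-1,[0,0,0.08],[0,0,0]]]'; python3 -m pendant '[[-1,[0,0,0.002],[0,0,0]],[-1,[0,0,0.003],[0,0,0]],[-1,[0,0,0.003],[0,0,0]]]'
```

```text
clock: 6.47
tool_pos: [0.4986, -0.3876, 0.1983]
orientation: [-179.9, 0.0, -135.7]
force: [0.4, -0.8, -3.2]
opening: 0.0273
gripper_force: 30.0
clock: 6.72
tool_pos: [0.4981, -0.3873, 0.1945]
orientation: [-180.0, 0.0, -135.7]
force: [0.3, 0.2, -3.3]
opening: 0.0272
gripper_force: 30.0
```

```bash
python3 -m pendant '[[-1,[0,0,0.001],[0,0,0]],[-1,[0,0,0.002],[0,0,0]],[-1,[0,0,0.002],[0,0,0]]]'
```

```text
clock: 6.97
tool_pos: [0.4981, -0.3873, 0.1922]
orientation: [-180.0, -0.0, -135.7]
force: [-0.7, 0.2, -3.0]
opening: 0.0275
gripper_force: 30.0
```

```bash
python3 -m pendant '[[-1,[0,0,0.001],[0,0,0]],[-1,[0,0,0.001],[0,0,0]],[-1,[0,0,0.001],[0,0,0]]]';  python3 -m pendant '[[-1,[0,0,0.001],[0,0,0]],[-1,[0,0,0.001],[0,0,0]],[-1,[0,0,0.001],[0,0,0]]]'
```

```text
clock: 7.22
tool_pos: [0.4983, -0.3875, 0.1922]
orientation: [-179.9, 0.0, -135.7]
force: [-1.4, 1.8, 4.8]
opening: 0.0271
gripper_force: 30.0
clock: 7.47
tool_pos: [0.4985, -0.3878, 0.1921]
orientation: [-179.9, 0.0, -135.7]
force: [-1.3, 2.9, 10.4]
opening: 0.0277
gripper_force: 30.0
```

Contact felt; back off slightly and release.

```bash
python3 -m pendant '[[-1,[0,0,-0.002],[0,0,0]],[0,[0,0,-0.002],[0,0,0]],[0,[0,0,-0.002],[0,0,0]],[0.5,[0,0,-0.002],[0,0,0]],[0.5,[0,0,-0.002],[0,0,0]],[0.5,[0,0,-0.002],[0,0,0]],[0.5,[0,0,-0.002],[0,0,0]],[0.5,[0,0,-0.002],[0,0,0]]]';  python3 -m pendant '[[0.5,[0,0,-0.01],[0,0,0]],[0.5,[0,0,-0.03],[0,0,0]],[0.5,[0,0,-0.06],[0,0,0]],[0.5,[0,0,-0.08],[0,0,0]],[0.5,[0,0,-0.08],[0,0,0]]]';python3 -c "
from h import *
print(tool([.5375,-.1375,.24]).round(4))
import cv2
a=viewer.snapshot('side')[:,:,::-1][95:275,250:450]
cv2.imwrite('pics/p3.png',cv2.resize(a,(800,600) if 0 else (660,594),interpolation=2))"
```

```text
clock: 8.13
tool_pos: [0.498, -0.3873, 0.1921]
orientation: [180.0, -0.0, -135.7]
force: [0.6, -0.1, -0.2]
opening: 0.0647
gripper_force: 0.0
clock: 8.55
tool_pos: [0.4998, -0.3888, 0.2785]
orientation: [-179.5, 0.1, -135.7]
force: [-0.6, -0.7, 0.7]
opening: 0.0659
gripper_force: 0.0
[-0.2024  0.1538  0.0376]
```

View pics/p3.png

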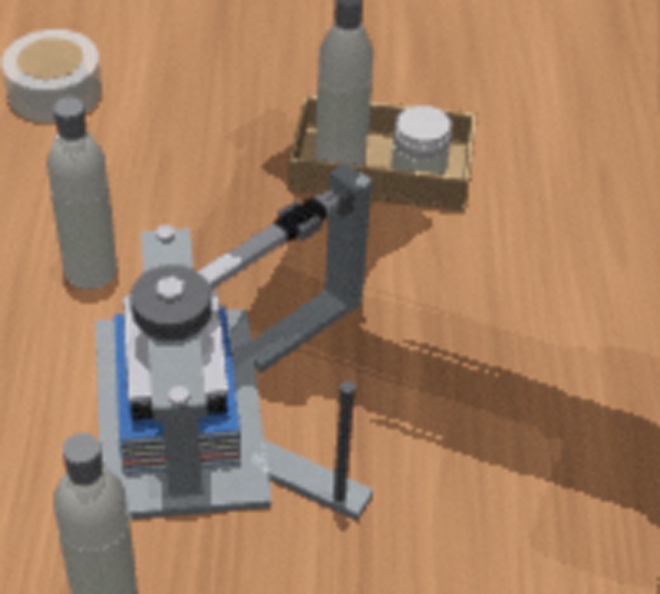

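The bottle stands upright in the tray beside the can (side crop (345,100)); the wrench sleeve is at (300,219) and its path is clear. Moving over the grip.

```bash
python3 -m pendant '[[0.5,[-0.03,0.023,0],[0,0,0]],[0.5,[-0.06,0.045,0],[0,0,0]],[0.5,[-0.09,0.068,0],[0,0,0]],[0.5,[-0.12,0.091,0],[0,0,0]],[0.5,[-0.15,0.114,0],[0,0,0]],[0.5,[-0.18,0.137,0.01],[0,0,0]],[0.5,[-0.2,0.153,0.025],[0,0,0]],[0.5,[-0.202,0.154,0.035],[0,0,0]],[0.5,[-0.202,0.154,0.035],[0,0,0]],[0.5,[-0.202,0.154,0.035],[0,0,0]]]';python3 -c "
from h import *
g=np.array([.5388,-.1375,.1600])
print(tool([.5388,-.1375,.135]).round(4),proj('side',g), proj('top',g),atz('side',(300/3.3+250-.35,219/3.3+95-.35),.16))"
```

```text
clock: 9.43
tool_pos: [0.5348, -0.1361, 0.2369]
orientation: [180.0, -0.1, -135.7]
force: [-0.4, -0.8, -0.2]
opening: 0.0658
gripper_force: 0.0
[-0.002  -0.0039  0.1019] [340.35480359 159.56619488] [388.0898853 233.2400305] [ 0.53803871 -0.13135909  0.16      ]
```

```bash
python3 -m pendant '[[0.5,[-0.002,-0.004,0.02],[0,0,0]],[0.5,[-0.002,-0.004,0.04],[0,0,0]],[0.5,[-0.002,-0.004,0.06],[0,0,0]],[0.5,[-0.002,-0.004,0.08],[0,0,0]],[0.5,[-0.002,-0.004,0.095],[0,0,0]],[0.5,[-0.002,-0.004,0.102],[0,0,0]],[0.5,[-0.002,-0.004,0.102],[0,0,0]],[0.5,[-0.002,-0.004,0.102],[0,0,0]]]';python3 -m pendant '[[-0.2,[0,0,0],[0,0,0]],[-0.2,[0,0,0],[0,0,0]],[-0.2,[0,0,0],[0,0,0]],[-0.2,[0,0,0],[0,0,0]],[-0.2,[0,0,0],[0,0,0]],[-0.2,[0,0,0],[0,0,0]]]'; python3 -c "
from h import *
print(tool([.5388,-.1375,.135]).round(4))
import cv2
a=viewer.snapshot('side')[:,:,::-1][125:245,270:430]
b=viewer.snapshot('top')[:,:,::-1][180:300,310:470]
cv2.imwrite('pics/p4.png',cv2.resize(cv2.hconcat([a,b]),(800,300),interpolation=2))"
```

```text
clock: 10.1
tool_pos: [0.5397, -0.1384, 0.136]
orientation: [-180.0, -0.0, -135.8]
force: [-0.1, 0.5, 0.7]
opening: 0.066
gripper_force: 0.0
clock: 10.6
tool_pos: [0.5394, -0.1374, 0.1355]
orientation: [-180.0, 0.0, -135.7]
force: [0.1, -0.6, 0.4]
opening: 0.0362
gripper_force: 0.0
[0.0005 0.0004 0.0005]
```

View pics/p4.png

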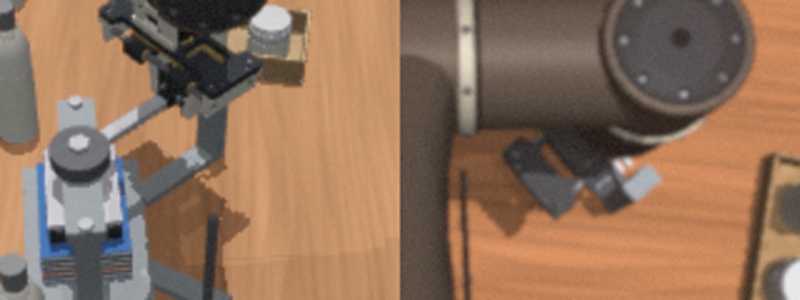

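The gripper straddles the sleeve (side crop (180,95)); at 36 mm opening there is no contact force, so it is well centred. Closing.

```bash
python3 -m pendant '[[-1,[0,0,0],[0,0,0]],[-1,[0,0,0],[0,0,0]],[-1,[0,0,0],[0,0,0]],[-1,[0,0,0],[0,0,0]],[-1,[0,0,0],[0,0,0]],[-1,[0,0,0],[0,0,0]]]'
```

```text
clock: 11.2
tool_pos: [0.5393, -0.1373, 0.1352]
orientation: [180.0, 0.0, -135.7]
force: [-1.3, 2.5, 2.9]
opening: 0.0216
gripper_force: 30.0
```

Both buttons in (21.6 mm). Start the swing gently.

```bash
python3 -m pendant '[[-1,[-0.0003,0.0092,0],[0,0,3.5]],[-1,[-0.0011,0.0183,0],[0,0,7]],[-1,[-0.0025,0.0273,0],[0,0,10.5]],[-1,[-0.0045,0.0363,0],[0,0,14]],[-1,[-0.0045,0.0363,0],[0,0,14]]]'
```

```text
clock: 11.62
tool_pos: [0.5168, -0.1079, 0.1353]
orientation: [-180.0, 0.0, -149.8]
force: [0.4, -0.5, -0.9]
opening: 0.0213
gripper_force: 30.0
```

```bash
python3 -m pendant '[[-1,[-0.0011,0.0183,0],[0,0,7]],[-1,[-0.0045,0.0363,0],[0,0,14]],[-1,[-0.01,0.0538,0],[0,0,21]],[-1,[-0.0176,0.0704,0],[0,0,28]]]';  python3 -m pendant '[[-1,[-0.0011,0.0183,0],[0,0,7]],[-1,[-0.0045,0.0363,0],[0,0,14]],[-1,[-0.01,0.0538,0],[0,0,21]],[-1,[-0.0176,0.0704,0],[0,0,28]],[-1,[-0.0176,0.0704,0],[0,0,28]]]'; python3 -c "
from h import *
import cv2
a=viewer.snapshot('side')[:,:,::-1][125:275,240:440]
cv2.imwrite('pics/p5.png',cv2.resize(a,(800,600),interpolation=2))"
```

```text
clock: 11.95
tool_pos: [0.4966, -0.0391, 0.1353]
orientation: [-179.9, -0.0, -177.9]
force: [3.4, -5.1, -3.5]
opening: 0.0214
gripper_force: 30.0
clock: 12.37
tool_pos: [0.5121, 0.0339, 0.1352]
orientation: [-179.9, -0.1, 154.0]
force: [-5.3, -0.2, 7.1]
opening: 0.0212
gripper_force: 30.0
```

View pics/p5.png

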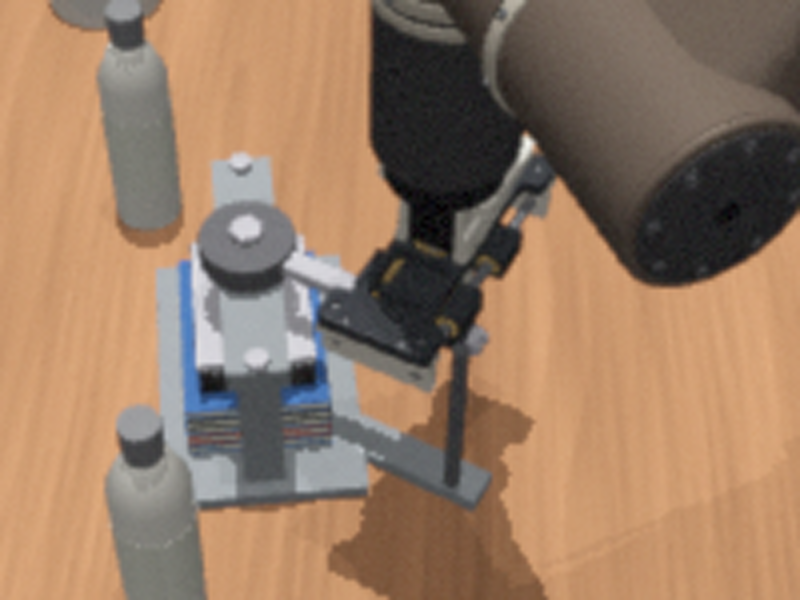

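Wrench is at ~70° (near the stop pin, side crop (460,330)); white platen with a dark pad edge at (212,378). Stroke 2 and 3: back 63°, forward 63°.

```bash
python3 -m pendant '[[-1,[-0.0011,-0.0183,0],[0,0,-7]],[-1,[-0.0045,-0.0363,0],[0,0,-14]],[-1,[-0.01,-0.0538,0],[0,0,-21]],[-1,[-0.0176,-0.0704,0],[0,0,-28]],[-1,[-0.0271,-0.086,0],[0,0,-35]],[-1,[-0.0385,-0.1004,0],[0,0,-42]],[-1,[-0.0516,-0.1132,0],[0,0,-49]],[-1,[-0.0661,-0.1244,0],[0,0,-56]],[-1,[-0.0819,-0.1337,0],[0,0,-63]],[-1,[-0.0819,-0.1337,0],[0,0,-63]]]';  python3 -m pendant '[[-1,[-0.0011,0.0183,0],[0,0,7]],[-1,[-0.0045,0.0363,0],[0,0,14]],[-1,[-0.01,0.0538,0],[0,0,21]],[-1,[-0.0176,0.0704,0],[0,0,28]],[-1,[-0.0271,0.086,0],[0,0,35]],[-1,[-0.0385,0.1004,0],[0,0,42]],[-1,[-0.0516,0.1132,0],[0,0,49]],[-1,[-0.0661,0.1244,0],[0,0,56]],[-1,[-0.0819,0.1337,0],[0,0,63]],[-1,[-0.0819,0.1337,0],[0,0,63]]]'
python3 -m pendant '[[-1,[-0.0011,-0.0183,0],[0,0,-7]],[-1,[-0.0045,-0.0363,0],[0,0,-14]],[-1,[-0.01,-0.0538,0],[0,0,-21]],[-1,[-0.0176,-0.0704,0],[0,0,-28]],[-1,[-0.0271,-0.086,0],[0,0,-35]],[-1,[-0.0385,-0.1004,0],[0,0,-42]],[-1,[-0.0516,-0.1132,0],[0,0,-49]],[-1,[-0.0661,-0.1244,0],[0,0,-56]],[-1,[-0.0819,-0.1337,0],[0,0,-63]],[-1,[-0.0819,-0.1337,0],[0,0,-63]]]';  python3 -m pendant '[[-1,[-0.0011,0.0183,0],[0,0,7]],[-1,[-0.0045,0.0363,0],[0,0,14]],[-1,[-0.01,0.0538,0],[0,0,21]],[-1,[-0.0176,0.0704,0],[0,0,28]],[-1,[-0.0271,0.086,0],[0,0,35]],[-1,[-0.0385,0.1004,0],[0,0,42]],[-1,[-0.0516,0.1132,0],[0,0,49]],[-1,[-0.0661,0.1244,0],[0,0,56]],[-1,[-0.0819,0.1337,0],[0,0,63]],[-1,[-0.0819,0.1337,0],[0,0,63]]]'
python3 - <<'E'
from h import *
import cv2
a=cv2.imread('pics/side0.png')[185:245,272:332]; n=viewer.snapshot('side')[:,:,::-1]
cv2.imwrite('pics/side_3.png',n); b=n[185:245,272:332]
cv2.imwrite('pics/p6.png',cv2.resize(cv2.hconcat([a,b]),(800,400),interpolation=2))
E
```

```text
clock: 13.25
tool_pos: [0.5292, -0.126, 0.1352]
orientation: [-179.9, -0.0, -142.1]
force: [0.1, 1.2, 3.1]
opening: 0.0212
gripper_force: 30.1
clock: 14.08
tool_pos: [0.5121, 0.034, 0.1352]
orientation: [-180.0, -0.0, 153.9]
force: [-2.9, -0.8, 4.5]
opening: 0.0212
gripper_force: 30.0
clock: 14.92
tool_pos: [0.5291, -0.1258, 0.1352]
orientation: [-179.9, 0.0, -142.1]
force: [0.6, -0.6, 2.8]
opening: 0.0212
gripper_force: 30.0
clock: 15.75
tool_pos: [0.512, 0.0339, 0.1352]
orientation: [-180.0, -0.0, 153.9]
force: [-0.9, -0.9, 3.3]
opening: 0.0216
gripper_force: 30.0
```

View pics/p6.png

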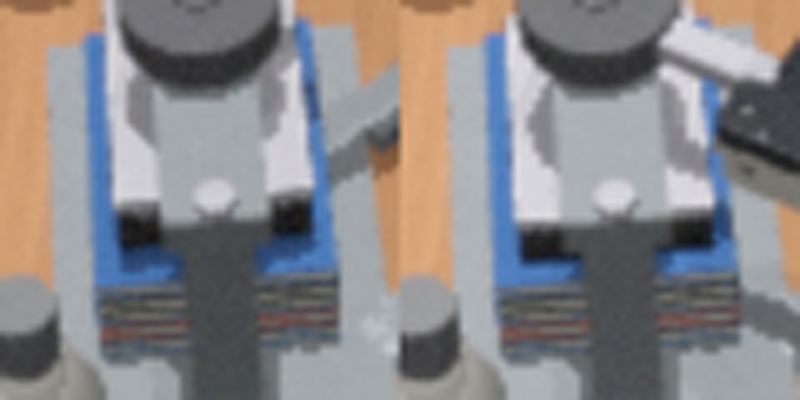

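Before/after: the platen's white lower edge went from y≈200 to ≈222 and the pad's lower edge from ≈245 to ≈256 (6.67 px per image px), so the pad has landed and the springs are starting to squeeze. Measuring edges sub-pixel.

Run:
```python
from h import *
import cv2
p=np.array([.62,.03,.08]); print("px/mm",(proj('side',p)-proj('side',p+[0,0,-.001])))
for f in("side0","side_3"):
    g=cv2.imread(f'pics/{f}.png').astype(float)
    for c in ((290,296),(313,318)):
        s=g[205:232,c[0]:c[1]].mean(1); print(f,c,[f"{r}:{int(v[2])}/{int(v[0])}" for r,v in zip(range(205,232),s)][6:22])
```

```text
px/mm [-0.01210766 -0.21604322]
side0 (290, 296) ['211:204/209', '212:204/209', '213:206/210', '214:202/206', '215:139/143', '216:102/105', '217:62/66', '218:35/38', '219:30/32', '220:29/29', '221:26/41', '222:33/86', '223:39/106', '224:46/120', '225:58/146', '226:71/174']
side0 (313, 318) ['211:206/211', '212:204/209', '213:161/165', '214:111/113', '215:68/69', '216:37/38', '217:30/30', '218:29/29', '219:23/31', '220:31/71', '221:40/106', '222:46/120', '223:58/143', '224:73/179', '225:77/170', '226:99/119']
side_3 (290, 296) ['211:210/215', '212:212/217', '213:211/216', '214:212/217', '215:212/217', '216:213/218', '217:211/215', '218:136/141', '219:79/83', '220:42/47', '221:35/41', '222:31/36', '223:28/51', '224:47/118', '225:74/181', '226:77/185']
side_3 (313, 318) ['211:189/194', '212:211/216', '213:214/218', '214:215/219', '215:210/214', '216:140/145', '217:92/95', '218:43/44', '219:32/33', '220:27/26', '221:24/35', '222:41/102', '223:72/177', '224:77/184', '225:79/173', '226:105/124']
```

Estimates: platen down ≈12–13.5 mm, pad ≈8 mm, squeeze ≈5 mm. One more full stroke (4 mm) lands in the 4–12 mm range for any allowed initial gap. After that, release.

```bash
python3 -m pendant '[[-1,[-0.0011,-0.0183,0],[0,0,-7]],[-1,[-0.0045,-0.0363,0],[0,0,-14]],[-1,[-0.01,-0.0538,0],[0,0,-21]],[-1,[-0.0176,-0.0704,0],[0,0,-28]],[-1,[-0.0271,-0.086,0],[0,0,-35]],[-1,[-0.0385,-0.1004,0],[0,0,-42]],[-1,[-0.0516,-0.1132,0],[0,0,-49]],[-1,[-0.0661,-0.1244,0],[0,0,-56]],[-1,[-0.0819,-0.1337,0],[0,0,-63]],[-1,[-0.0819,-0.1337,0],[0,0,-63]]]';  python3 -m pendant '[[-1,[-0.0011,0.0183,0],[0,0,7]],[-1,[-0.0045,0.0363,0],[0,0,14]],[-1,[-0.01,0.0538,0],[0,0,21]],[-1,[-0.0176,0.0704,0],[0,0,28]],[-1,[-0.0271,0.086,0],[0,0,35]],[-1,[-0.0385,0.1004,0],[0,0,42]],[-1,[-0.0516,0.1132,0],[0,0,49]],[-1,[-0.0661,0.1244,0],[0,0,56]],[-1,[-0.0819,0.1337,0],[0,0,63]],[-1,[-0.0819,0.1337,0],[0,0,63]]]'
python3 -m pendant '[[-0.2,[0,0,0],[0,0,0]],[-0.2,[0,0,0],[0,0,0]],[-0.2,[0,0,0],[0,0,0]],[-0.2,[0,0,0],[0,0,0]],[-0.2,[0,0,0],[0,0,0]],[-0.2,[0,0,0],[0,0,0]]]'
python3 -m pendant '[[-0.2,[0,0,-0.01],[0,0,0]],[-0.2,[0,0,-0.03],[0,0,0]],[-0.2,[0,0,-0.06],[0,0,0]],[-0.2,[0,0,-0.09],[0,0,0]],[-0.2,[0,0,-0.12],[0,0,0]],[-0.2,[0,0,-0.15],[0,0,0]],[-0.2,[0,0,-0.15],[0,0,0]],[-0.2,[0,0,-0.15],[0,0,0]]]'
python3 - <<'E'
from h import *
import cv2
n=viewer.snapshot('side')[:,:,::-1]; cv2.imwrite('pics/side_4.png',n); g=n.astype(float)
for c in ((290,296),(313,318)):
    s=g[205:232,c[0]:c[1]].mean(1); print(c,[f"{r}:{int(v[2])}/{int(v[0])}" for r,v in zip(range(205,232),s)][6:22])
cv2.imwrite('pics/p7.png',cv2.resize(n[85:265,250:450],(660,594),interpolation=2))
E
```

```text
clock: 16.63
tool_pos: [0.5291, -0.1258, 0.1353]
orientation: [-179.9, 0.1, -142.0]
force: [2.7, 1.4, 1.9]
opening: 0.0217
gripper_force: 30.0
clock: 17.47
tool_pos: [0.5118, 0.0335, 0.1352]
orientation: [-180.0, 0.0, 154.0]
force: [0.3, -2.2, 3.7]
opening: 0.0218
gripper_force: 30.0
clock: 17.97
tool_pos: [0.5114, 0.032, 0.1352]
orientation: [180.0, 0.0, 154.3]
force: [-0.2, -0.6, 0.1]
opening: 0.0348
gripper_force: 0.0
clock: 18.63
tool_pos: [0.5124, 0.0326, 0.2878]
orientation: [179.8, 0.2, 154.3]
force: [-0.2, -0.3, -0.7]
opening: 0.035
gripper_force: 0.0
(290, 296) ['211:198/202', '212:206/210', '213:207/211', '214:206/211', '215:207/212', '216:208/212', '217:208/213', '218:204/208', '219:129/133', '220:66/70', '221:36/41', '222:28/33', '223:27/48', '224:44/113', '225:71/176', '226:74/180']
(313, 318) ['211:157/162', '212:188/194', '213:200/204', '214:201/205', '215:200/205', '216:197/201', '217:126/130', '218:74/76', '219:38/39', '220:28/27', '221:25/33', '222:39/94', '223:70/169', '224:71/175', '225:75/164', '226:100/118']
```

View pics/p7.png

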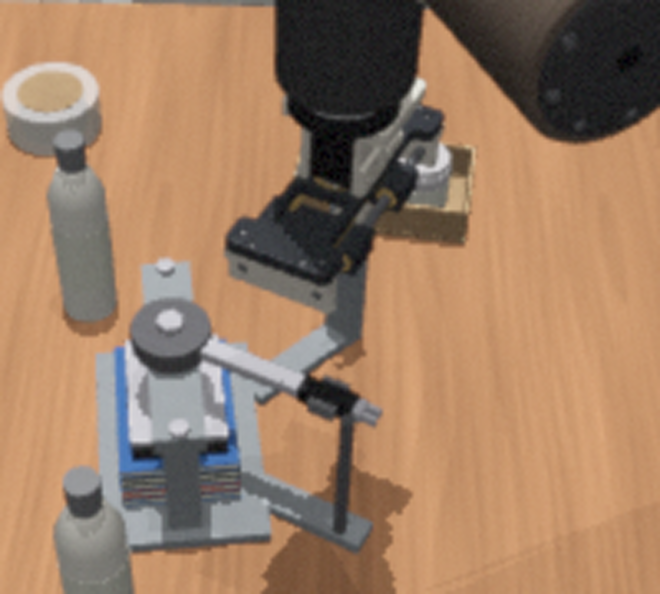

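Final view: the wrench rests by the stop pin (335,395). In the last stroke the platen edge dropped about 1 px (about 4.5 mm) while the pad edge stayed put, so the pad is firmly down with roughly 8–9 mm of squeeze. The gripper is clear of everything.

```bash
python3 -m pendant '[[-0.2,[0,0,0],[0,0,0]],[-0.2,[0,0,0],[0,0,0]],[-0.2,[0,0,0],[0,0,0]]]'; python3 -c "
from plant import workorder
print(workorder.close_job())"
```

```text
clock: 18.93
tool_pos: [0.5111, 0.0322, 0.2843]
orientation: [-179.9, -0.1, 154.3]
force: [-0.5, -0.6, -0.1]
opening: 0.035
gripper_force: 0.0
the job is handed in; nothing more can be done
None
```

I stood the blocking bottle upright in the free half of the tray, then worked the wrench for four strokes until the pad clamped the stack with an estimated 8–9 mm of spring squeeze, and handed the job in at 18.9 s; no verdict came back, and the gripper hid the bottle in the last picture.

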